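# Lower the ratchet book stand to its lowest notch

## Task

The book stand on the sill is set so steep that it hides the menorah. Flip its red pawl lever out, ease the panel gently down, and flip the pawl back in so that the panel ends resting firmly on the pawl in its lowest notch, the 15 degree slope (not folded flat). Leave the menorah, the glasses and the other things around it where they are.

Things in the scene. Friction and masses are not known exactly. Their poses are not given: they have to be found in the camera images.
- stand: tabletop book stand: fixed black steel base 275 x 290 mm, tilting wooden panel, and at the panel's -y side a steel ratchet sector and a pawl lever with a red knob. Origin on the sill, straight below the middle of the hinge axis, which is parallel to y, 60 mm above the sill. +x runs from the hinge towards the panel's top edge (away from the robot, give or take the yaw), z up.
- panel (a joint): slope of the panel, rad: 0 = folded flat, grows as its top edge rises, at most 1.15. With the pawl in it can rise but comes down only to the next notch; notches hold it at 0.26, 0.52, 0.79 and 1.05 rad (15, 30, 45, 60 degrees), none at 0. With the pawl out it moves both ways. Friction keeps it where it is left; 3 to 6 N square on the top edge lowers it. Shoved down faster than 1.5 rad/s it may skip a notch.
- panel_edge (a point): middle of the panel's top edge, on the upper face, which looks up and towards the robot. The panel is 240 mm wide, 10 mm thick; this face passes through the hinge axis and runs 190 mm from it to the edge. A 22 mm high page ledge stands along the hinge side. Axes turn with the panel: x along it away from the hinge, z out of the upper face.
- pawl (a joint): pawl lever angle, rad: 0 = in (nose down in a notch, lever leaning towards the hinge), 0.70 = out against its stop (lever leaning to stand +x). Its weighted knob (about 0.1 kg) tumbles it past the upright (0.33) to either side and keeps it there; about 0.5 N at the knob flips it. Riding on a tooth's back it reads up to 0.15. Its axis is parallel to stand y, 62 mm along stand x, 20 mm above the sill.
- pawl_knob (a point): middle of the red knob on the pawl lever: a cylinder 20 mm in diameter, 42 mm long, along stand y, 100 mm from the pawl's axis. It lies 169 mm to the -y side of the stand's origin, 49 mm outside the panel's side edge; about 115 mm above the sill, 30 mm along stand x when in and 98 mm when out; in between it rises to 120 mm. The lever carries it on its panel side.
- menorah: modern aluminium menorah, a bystander behind the stand: bar 340 x 60 mm with nine small holders, 151 mm tall, 0.9 kg, loose; origin at the centre of its underside, long side along its y.
- trivet: round dark green silicone trivet, a bystander: 170 mm across, 8 mm thick, with one glass cup on it; origin at the centre of its underside.
- cup_a: clear glass cup, a bystander: 60 mm across the rim, 75 mm tall, 0.13 kg, loose; origin at the centre of its underside. Stands close beside the pawl, its centre 70 to 90 mm beyond the outer end of the knob.
- cup_b: clear glass cup, a bystander: 60 mm across the rim, 75 mm tall, 0.13 kg, loose; origin at the centre of its underside. Stands close beside the stand, on its +y side.
- cup_c: clear glass cup, a bystander: 60 mm across the rim, 75 mm tall, 0.13 kg, loose; origin at the centre of its underside. Stands on the trivet.
- cup_d: clear glass cup, a bystander: 60 mm across the rim, 75 mm tall, 0.13 kg, loose; origin at the centre of its underside. Stands to the robot's left.
- lighter: chrome pocket lighter lying flat, a bystander: 56 x 38 x 12 mm, 0.06 kg; origin at the centre of its underside.
- oil: green glass oil bottle with black cap, a bystander: 62 mm across, 200 mm tall, 0.5 kg, loose; origin at the centre of its underside.

How it is judged:
By the outcome, as a careful person would: the job done as asked, in the order asked, and still so for the second after the job is handed in, with the robot touching nothing.
It also fails if it takes over 66 s, if anything falls off the work surface, if the arm or the gripper's body presses on something with over 40 N, if the wrist force passes 120 N, or if a joint passes its speed limit or range.

## Robot

A 6-joint arm with a two-finger parallel gripper is mounted at the origin on the work surface. World frame = base frame: x ahead of the robot, y to its left, z up, the work surface at z = 0. Lengths are in mm, angles in rad, forces in N, time in s.
With the tool pointing down it reaches from about 350 to 775 mm from the base axis. Payload 5.5 kg.
Tool frame: the origin (TCP) lies between the finger pads; the fingertips stand 11 mm ahead of it and the grasp point (between the pads) lies 8 mm behind it; z points along the fingers, y is the direction in which the jaws open and shut (so a half turn about z gives the same grasp; the last joint's range is limited). The gripper opens to 85 mm and grips with 20 to 120 N. Pads are 22 mm wide; open, the fingers measure 114 mm over their backs; the gripper's body (76 mm by 85 mm) begins 54 mm behind the grasp point. The pads swing forward as they close: fully open they stand 13 mm farther back than shut.
Start: joints at [-1.473, 0.313, 0.046, 1.304, 0, 1.431], TCP at [135.442, -558.861, 242.323] pointing down, gripper open.
Joint ranges: [-2.76, 2.76], [-0.86, 1.69], [-1.03, 1.26], [-2.2, 2.34], [-1.47, 1.5], [-3.14, 3.14]. Speed limits (rad/s): [2.57, 2.57, 3.14, 3.14, 3.14, 3.14].

## Interface

Orientations are given as a unit quaternion [x, y, z, w].
In Python, from cell import arm gives the robot as it stands.
- The arm moves only by the tool jog_arm, never from a script. Its argument "targets" is a list of rows, each a list of 6 numbers: the shift along the tool's x, y, z in mm, then the turn, a rotation vector about the tool's x, y, z in rad. In form: [[x, y, z, wx, wy, wz], ...]. A call has exactly 5 rows; each row is the pose to reach, as a shift and turn from the pose measured when the call began, along the tool's axes at that moment; what a row does not reach only later rows make up. A row lasts 1/10 s, in which the tool goes at most 50 mm and 8.59 degrees, less where a joint would pass 70% of its speed; a pose out of reach is approached as far as the arm can. A call with a gripper value outside its range is refused whole. "grip" is the finger opening in mm, from 0 to 85.4, set as the call begins (left out, the last holds). The fingers move at their own pace and stop on an object; the grip force is fixed at half the most. Time passes only in rows, so rows that repeat a pose let the fingers close, or fill a call up. It gives the time, the measured TCP pose, the force and the opening at its end, in the units of the state.
- arm.get_obs(): the state, without advancing time (a new reading comes with each control period).
- arm.get_image(name): name is "scene" or "top" or "wrist"; returns (picture, depth): 400x640x3 uint8, red, green, blue; 400x640 float32, mm along the optical axis (not along the pixel's ray), 0 where there is no reading.
- arm.camera_info(name): a dict with "intrinsics" (3x3 intrinsics, pixels), "pose" (4x4, takes a point from camera to world coordinates). Camera axes: x right, y up, looking along -z (the intrinsics and any distortion apply to the point x, -y, -z); pixel columns grow to the right and rows downward; lengths in mm; the calibration is good to about 2 mm. A picture is of the moment at which its call begins: read the wrist's pose just before it. camera_info takes no time and is no camera call; for the wrist camera it gives the pose at the moment of the call.
- arm.hand_in(): hands the job in, once; it reports no verdict.
The state is a dict: "t": time; "joint_positions": joint angles; "qvel": joint speeds; "effort": joint torques, N m; "ee_pos": TCP position; "eef_rot": TCP orientation; "ft_force": force on the tool from outside, world axes, zero at the start; "torque": the same for the moment, N m; "grip_width": finger opening in mm.
Only numpy, scipy, OpenCV 4.12 (cv2) and the standard library are available. Lean on these libraries where they do the work, as an engineer would, in place of code of your own. Each camera call takes 0.05 s, during which the arm holds its last target. There are 200 camera calls.

## Working session

There is one attempt and no reset: what is moved stays moved. The work goes in short steps, Python scripts to look and compute and a tool call to move; the robot and the scene stay as the last step left them, time stands still between calls to the robot, and variables do not carry over. Pictures are saved under pics/ and viewed, about 8 in all and at most 12, crops included, and the job is handed in when it is done.

Besides the shell and the picture viewer there is one more tool, called after "Emit:" as name([rows], argument=value, ...), one row to a line, values as JSON. jog_arm: Moves the arm, as the interface text tells. Its arguments: {"type":"object","properties":{"targets":{"type":"array"},"grip":{"type":"number"}},"required":["targets"]}

```bash
mkdir -p pics
cat > h.py <<'E'
import numpy as np, cv2
from cell import arm
def snap(n,tag):
    o=arm.get_obs(); ci=arm.camera_info(n); im,d=arm.get_image(n)
    K=np.array(ci["intrinsics"]);P=np.array(ci["pose"])
    np.savez(f"{tag}.npz",im=im,d=d,K=K,P=P); cv2.imwrite(f"pics/{tag}.png",im[:,:,::-1])
    return im,d,K,P
def pts(d,K,P):
    v,u=np.mgrid[0:d.shape[0],0:d.shape[1]]
    x=(u-K[0,2])/K[0,0]*d;y=(v-K[1,2])/K[1,1]*d
    return np.stack([x,-y,-d],-1)@P[:3,:3].T+P[:3,3]
E
python3 - <<'E'
from h import *
ims=[snap(n,n+"0") for n in("scene","top")]
for im,d,K,P in ims:
    p=pts(d,K,P); h=cv2.cvtColor(im,cv2.COLOR_RGB2HSV)
    m=((h[...,0]<8)|(h[...,0]>172))&(h[...,1]>150)&(h[...,2]>70)
    n,l,s,c=cv2.connectedComponentsWithStats(m.astype(np.uint8))
    for i in range(1,n):
        if s[i,4]>15: print(s[i],c[i],np.median(p[(l==i)&(d>0)],0) , p[(l==i)&(d>0)].min(0),p[(l==i)&(d>0)].max(0))
    print(P[:3,3],K[0,0])
cv2.imwrite("pics/a.png",np.vstack([i[0] for i in ims])[:,:,::-1])
o=arm.get_obs();print(o)
E
```

```text
[272 113  52  21 287] [296.79790941 124.67944251] [ 403.72269494 -594.34252961   49.56357701] [  237.72628456 -1269.39799004  -174.96313984] [ 439.98486055 -571.74495185   65.73282595]
[1127.83448826  952.11553936  902.04968335] 414.3228922845294
[349 187  12   6  59] [354.40677966 189.54237288] [ 567.99627061 -138.22686537  127.68055223] [ 560.21736374 -158.56237645  115.69909738] [ 578.5606359  -120.56856605  135.56704612]
[510 224  33   6 113] [530.69026549 226.44247788] [ 427.17928854 -762.1573875    55.10766388] [ 416.87008207 -802.03208414   42.15256928] [ 435.32653982 -684.87152569   65.6707518 ]
[480 230   8  36 158] [483.50632911 242.57594937] [ 381.36210562 -588.36046934   53.31081532] [ 297.89984332 -600.16543225   34.13494612] [ 420.20329909 -577.55828762   65.44167025]
[485 269  31   7 106] [496.50943396 271.93396226] [ 273.23179994 -621.12702367   55.16453611] [ 263.99808371 -690.15869408   42.47829837] [ 284.35614675 -588.40096078   76.57097532]
[ 399.45193173  -18.14442951 1853.83241642] 512.7728292347803
{'t': 0.1, 'joint_positions': array([-1.47259785e+00,  3.13923545e-01,  4.50600991e-02,  1.30362645e+00,
       -6.09163634e-05,  1.43119765e+00]), 'qvel': array([-0.00025775, -0.00225835,  0.00337837,  0.00063711, -0.00079825,
        0.00118127]), 'effort': array([ 3.66209824e-03, -4.81723273e+01,  2.99246281e+01,  1.26173111e-02,
       -7.93916774e-05, -8.78109233e-06]), 'ee_pos': array([ 135.37625152, -558.35648614,  241.48576198]), 'eef_rot': array([ 9.92939528e-01,  1.18618616e-01, -1.29244041e-05, -8.47232115e-04]), 'ft_force': array([-0.07671259, -0.13503771, -0.20905419]), 'torque': array([ 0.00653736, -0.02745262, -0.02999568]), 'grip_width': 85.5350938583881}
```

View pics/scene0.png

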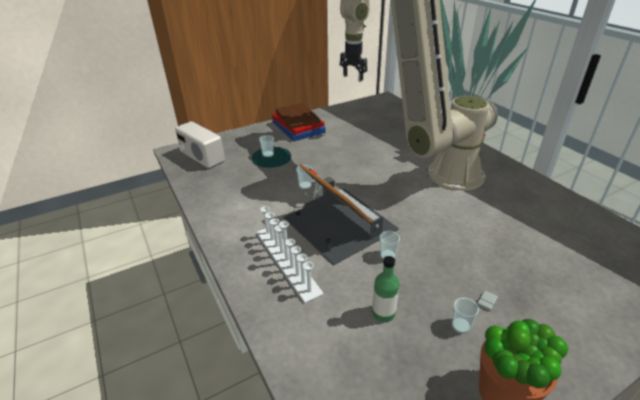

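View pics/top0.png

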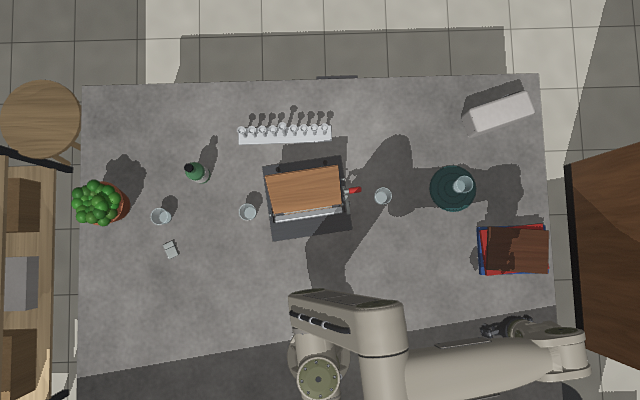

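The scene view shows the stand from behind, with the menorah behind it. In the top view the panel spans (264-345, 166-212), the red knob is at (354,190) and cup_a is at (383,196). Next I'll fit the panel plane and the yaw.

Run:
```python
from h import *
z=np.load("top0.npz");im,d,K,P=[z[k] for k in("im","d","K","P")]
p=pts(d,K,P);h=cv2.cvtColor(im,cv2.COLOR_RGB2HSV)
m=(h[...,0]>5)&(h[...,0]<20)&(h[...,1]>90);m[:, :255]=0;m[:,350:]=0;m[:155]=0;m[225:]=0
q=p[m&(d>0)];q=q[(q[:,2]>40)&(q[:,2]<260)]
c=np.median(q,0)
for _ in range(5):
    w=q[np.abs(((q-c)@np.linalg.svd(q-c,full_matrices=False)[2][2]))<6] if _ else q
    c=w.mean(0);n=np.linalg.svd(w-c,full_matrices=False)[2][2];q=w
n*=np.sign(n[2]);print("n",n,"slope",np.arccos(n[2]),"yaw from n",np.arctan2(-n[1],-n[0]),c,len(q), q.min(0),q.max(0))
r=cv2.minAreaRect(cv2.findContours(m.astype(np.uint8),0,2)[0].__iter__().__next__()) 
yaw=np.arctan2(-n[1],-n[0]);X=np.array([np.cos(yaw),np.sin(yaw)]);Y=np.array([-X[1],X[0]])
a=(q[:,:2]@X);b=q[:,:2]@Y
print("x",np.percentile(a,[0,1,99,100]),"y",np.percentile(b,[0,1,99,100]))
# table ht, base edges (dark, low z)
s=p[260:280,200:250].reshape(-1,3);print("table z",np.median(s[:,2]))
base=(h[...,2]<75)&(p[...,2]<30);base[:155]=0;base[245:]=0;base[:,:255]=0;base[:,:][:, 350:]=0
# knob ray at z=115
def ray(u,v,zz):
    t=P[:3,:3]@np.array([(u-K[0,2])/K[0,0],-(v-K[1,2])/K[1,1],-1]);o=P[:3,3];return o+t*(zz-o[2])/t[2]
mk=((h[...,0]<8)|(h[...,0]>172))&(h[...,1]>150)&(h[...,2]>70);mk[:,:340]=0;mk[:,365:]=0;mk[:180]=0;mk[200:]=0
v,u=np.nonzero(mk)
k=np.array([ray(i,j,120)for i,j in zip(u,v)])[:,:2];print("knob",k.mean(0),"x",(k@X).min(),(k@X).max(),"y",(k@Y).min(),(k@Y).max())
for nm,uv,zz in[("base fl",(273,241),3),("base fr",(351,232),3),("base bl",(264,168),3),("base br",(339,154),3),("cupa",(383,197),40),("cupb",(248,212),40),("men l",(239,140),5),("men r",(331,139),5)]:
    w=ray(*uv,zz);print(nm,w[:2],w[:2]@X,w[:2]@Y)
I=cv2.resize(im[130:260,225:425],(800,520),interpolation=cv2.INTER_CUBIC);cv2.imwrite("pics/crop1.png",I[:,:,::-1])
```

```text
n [-0.78664619 -0.09344981  0.61029084] slope 0.9143686487638762 yaw from n 0.11824108128540986 [573.15659238  30.10333407 144.08093515] 2678 [499.82024275 -95.15773707  53.68945716] [642.67247195 154.46055793 219.64243304]
x [505.71982824 513.07507653 628.21596746 630.5788794 ] y [-157.53873018 -154.98506998   79.16978704   82.12553255]
table z 1.972871235571688
knob [ 569.6040329  -139.86838307] x 541.0421768729216 557.4093757314455 y -225.7099882135778 -186.61621539889086
base fl [404.56545094 151.11697662] 419.5672670208212 102.33695892675132
base fr [ 428.0312543  -130.05264426] 409.70083812251397 -179.6376023611448
base bl [670.07580404 178.10176777] 686.407018842743 97.81220438706482
base br [713.23168657 -96.72374107] 696.8415743178591 -180.18529661038863
cupa [ 547.71413747 -245.97906772] 514.8727073090819 -308.8730700546352
cupb [509.30449019 233.90489904] 533.3411227361223 172.19120859430123
men l [775.95331492 267.1912255 ] 802.0547623646692 173.7896892595314
men r [769.32064357 -69.29453409] 755.7746064434615 -159.5641856327324
```

View pics/crop1.png

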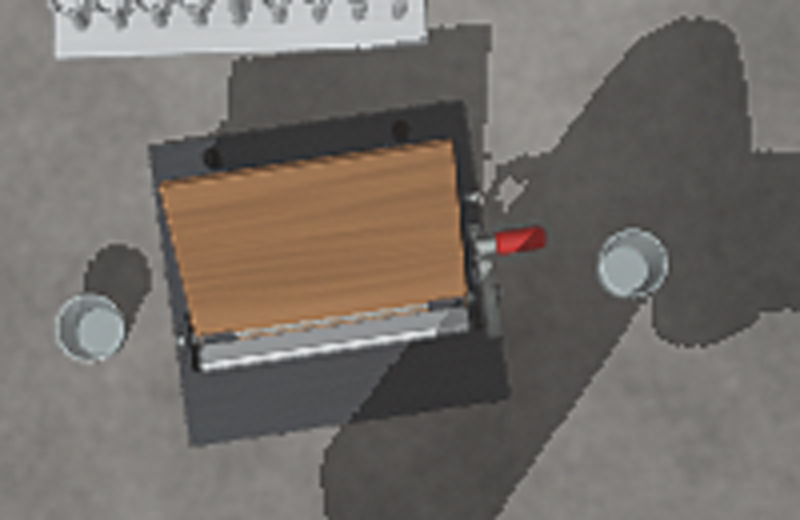

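The crop confirms the pawl is in: the knob leans to the hinge side, with cup_a just outboard of it. Next I'll refine the yaw from the base corners and plan a viewing pose.

```bash
cat >> h.py <<'E'
from scipy.spatial.transform import Rotation as R
def ray(K,P,u,v,zz):
    t=P[:3,:3]@np.array([(u-K[0,2])/K[0,0],-(v-K[1,2])/K[1,1],-1]);o=P[:3,3];return o+t*(zz-o[2])/t[2]
def go(pos,ang=None,tilt=None):
    "shift and rotvec in tool axes to reach world pos, tool down with tool-x at world angle ang"
    o=arm.get_obs();r=R.from_quat(o["eef_rot"])
    s=r.inv().apply(np.array(pos)-o["ee_pos"])
    w=np.zeros(3)
    if ang is not None:
        t=R.from_euler("z",ang)*R.from_euler("x",np.pi); w=(r.inv()*t).as_rotvec()
    print("at",o["ee_pos"].round(1),"t",round(o["t"],2),"shift",s.round(1),"rot",w.round(3),"F",o["ft_force"].round(1))
E
python3 - <<'E'
from h import *
z=np.load("top0.npz");K,P=z["K"],z["P"]
c=[ray(K,P,225+a/4-.4,130+b/4-.4,zz)for a,b,zz in[(190,445,2),(508,398,2),(463,101,2),(150,147,2),(160,184,222),(450,140,222)]]
c=np.array(c)[:,:2];print(c.round(1))
for i,j in((0,1),(3,2),(4,5)):e=c[j]-c[i];print("yawY",np.arctan2(e[0],-e[1]),np.hypot(*e))
for i,j in((0,3),(1,2)):e=c[j]-c[i];print("yawX",np.arctan2(e[1],e[0]),np.hypot(*e))
print("ctr",c[:4].mean(0))
go((480,-150,340),1.69)
E
```

```text
[[ 405.2  154.4]
 [ 438.4 -132.7]
 [ 710.1 -101.6]
 [ 676.5  185. ]
 [ 613.4  153.5]
 [ 641.8  -80.1]]
yawY 0.11506365193566158 288.9973649916589
yawY 0.11671395813042369 288.5588620875233
yawY 0.1211038446712319 235.3030488232871
yawX 0.1122378613541734 273.0175819739386
yawX 0.11384755560930306 273.49290443382233
ctr [557.55058218  26.29678231]
at [ 135.4 -558.4  241.5] t 0.1 shift [ 431.1 -315.9  -97.9] rot [-1.000e-03 -1.000e-03 -1.452e+00] F [-0.1 -0.1 -0.2]
```

Emit:
jog_arm([
  [40,-30,-20,0,0,-0.14],
  [80,-60,-40,0,0,-0.28],
  [120,-90,-60,0,0,-0.42],
  [160,-120,-80,0,0,-0.56],
  [200,-150,-98,0,0,-0.7],
])

```text
t: 0.6
ee_pos: [284.1, -377.4, 333.8]
eef_rot: [0.891, 0.454, 0.0, -0.001]
ft_force: [1.5, -1.0, -0.2]
grip_width: 85.4
```

```bash
python3 -c "
from h import *
go((480,-150,340),1.687)"
```

```text
at [ 284.1 -377.4  333.8] t 0.6 shift [299.2  25.   -5.8] rot [-0.001 -0.002 -0.744] F [ 1.5 -1.  -0.2]
```

Emit:
jog_arm([
  [45,4,0,0,0,-0.14],
  [90,8,0,0,0,-0.28],
  [135,12,0,0,0,-0.42],
  [180,16,0,0,0,-0.56],
  [225,20,0,0,0,-0.7],
], grip=0)

```text
t: 1.1
ee_pos: [433.2, -205.4, 334.0]
eef_rot: [0.679, 0.734, 0.001, -0.001]
ft_force: [0.1, -0.5, -0.0]
grip_width: 12.4
```

Run:
```python
from h import *
im,d,K,P=snap("wrist","w1")
o=arm.get_obs();print(o["ee_pos"],o["grip_width"]);print(P.round(2),K[0,0])
go((480,-150,340),1.687)
```

```text
[ 436.49968253 -200.67180544  333.8227933 ] 4.575154435637467
[[ 1.0000e+00 -7.0000e-02 -2.0000e-02  4.2737e+02]
 [ 8.0000e-02  9.6000e-01  2.7000e-01 -1.3594e+02]
 [-0.0000e+00 -2.7000e-01  9.6000e-01  4.6619e+02]
 [ 0.0000e+00  0.0000e+00  0.0000e+00  1.0000e+00]] 298.29647710318585
at [ 436.5 -200.7  333.8] t 1.15 shift [46.6 47.9 -5.8] rot [ 0.003 -0.005 -0.027] F [ 1.5  2.5 -0.9]
```

View pics/w1.png

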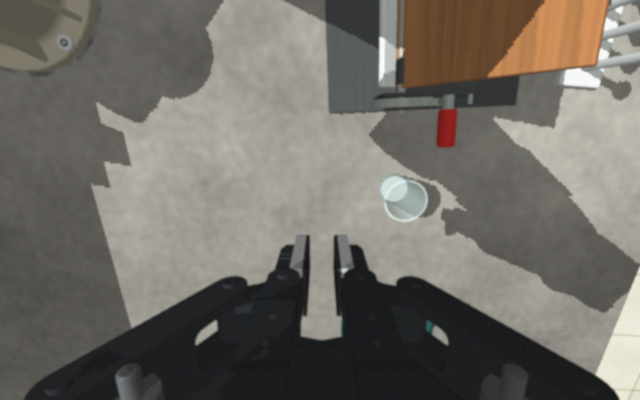

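The wrist view shows the red knob at (447,128), the panel above it and cup_a at (404,198). I'll triangulate the knob.

```bash
cat >> h.py <<'E'
YAW=0.116;X=np.array([np.cos(YAW),np.sin(YAW)]);Y=np.array([-X[1],X[0]]);O=np.array([519.9,22.3])
def st(p): q=np.asarray(p)[...,:2]-O; return np.stack([q@X,q@Y,np.asarray(p)[...,2]],-1)
def wd(x,y,z): return np.append(O+x*X+y*Y,z)
def red(im,d,K,P):
    h=cv2.cvtColor(im,cv2.COLOR_RGB2HSV)
    m=((h[...,0]<6)|(h[...,0]>174))&(h[...,1]>170)&(h[...,2]>60)
    n,l,s,c=cv2.connectedComponentsWithStats(m.astype(np.uint8));p=st(pts(d,K,P))
    for i in range(1,n):
        if s[i,4]>60: 
            q=p[(l==i)&(d>0)];print("red",s[i],"ray115",st(ray(K,P,*c[i],115)).round(1),"depth",np.percentile(q,[5,50,95],axis=0).round(1).tolist())
def panel(im,d,K,P):
    h=cv2.cvtColor(im,cv2.COLOR_RGB2HSV);p=st(pts(d,K,P))
    m=(h[...,0]>5)&(h[...,0]<20)&(h[...,1]>90)&(d>0)&(abs(p[...,1])<125)&(p[...,0]>-5)&(p[...,0]<200)&(p[...,2]>55)
    q=p[m];s=np.polyfit(q[:,0],q[:,2],1)
    for _ in range(3):
        q=q[abs(np.polyval(s,q[:,0])-q[:,2])<8];s=np.polyfit(q[:,0],q[:,2],1)
    print("panel n",len(q),"slope",np.arctan(s[0]).round(3),"z at x=0",s[1].round(1),"ext",np.percentile(q,[1,99],axis=0).round(1).tolist())
E
python3 - <<'E'
from h import *
for f in("w1","top0"):
    z=np.load(f+".npz");a=[z[k] for k in("im","d","K","P")];red(*a);panel(*a)
    if f=="w1":
        K,P=a[2:];print("cupa base/rim",st(ray(K,P,394,188,4)),st(ray(K,P,405,201,75)))
E
```

```text
red [437 110  19  37 611] ray115 [  32.2 -167.5  115. ] depth [[21.3, -184.8, 120.5], [27.0, -167.1, 126.5], [35.7, -149.5, 128.6]]
panel n 15005 slope 0.913 z at x=0 73.4 ext [[-3.5, -118.0, 68.8], [106.4, -32.9, 210.0]]
cupa base/rim [   1.05762012 -264.97065571    4.        ] [  -0.50932167 -265.66864888   75.        ]
red [480 230   7  25 102] ray115 [-199.8 -571.8  115. ] depth [[-242.1, -603.2, 42.4], [-200.7, -589.7, 53.2], [-171.7, -583.7, 60.4]]
red [485 269  29   6  73] ray115 [-313.6 -593.6  115. ] depth [[-327.5, -661.2, 46.6], [-321.2, -608.7, 55.4], [-309.3, -580.3, 63.1]]
panel n 2473 slope 0.91 z at x=0 74.9 ext [[-3.6, -115.8, 68.0], [109.3, 118.5, 214.2]]
```

Hinge offset: panel plane and top edge both put the hinge about 7 mm nearer the robot. That fits a pawl riding on a tooth's back, since the panel is at 0.91, between notches. I'll correct the origin and go behind the knob.

```bash
echo 'O=O-7*X' >> h.py; python3 -c "
from h import *
go(wd(-2,-178,250),1.687); go(wd(-2,-178,114),1.687)"
```

```text
at [ 436.5 -200.7  333.8] t 1.15 shift [36.  98.5 84.3] rot [ 0.003 -0.005 -0.027] F [ 1.5  2.5 -0.9]
at [ 436.5 -200.7  333.8] t 1.15 shift [ 35.3  98.1 220.3] rot [ 0.003 -0.005 -0.027] F [ 1.5  2.5 -0.9]
```

Emit:
jog_arm([
  [12,33,20,0,0,-0.01],
  [24,66,45,0,0,-0.02],
  [36,98,70,0,0,-0.027],
  [36,98,100,0,0,-0.027],
  [36,98,130,0,0,-0.027],
], grip=0)

```text
t: 1.65
ee_pos: [531.8, -154.5, 202.4]
eef_rot: [0.664, 0.748, 0.003, -0.001]
ft_force: [-0.2, -1.0, 0.3]
grip_width: -0.1
```

Run:
```python
from h import *
a=snap("wrist","w2");red(*a)
print(arm.get_obs()["grip_width"]);go(wd(-2,-178,114),1.687)
```

```text
red [ 362  171   26   55 1257] ray115 [  38.5 -168.8  115. ] depth [[29.1, -183.8, 122.5], [36.2, -165.7, 126.8], [44.3, -148.5, 128.5]]
-0.12337448150311076
at [ 528.8 -153.5  197.1] t 1.7 shift [-3.2  3.  83.1] rot [-0.005 -0.01   0.001] F [-2.5  1.4 -3.8]
```

View pics/w2.png

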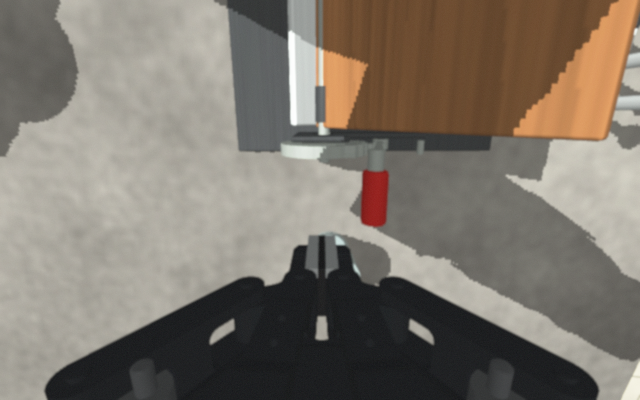

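The view shows the fingers closed at (322,260) and the knob at (375,198), offset to +x as planned. I'll descend, then push.

Emit:
jog_arm([
  [-3,2,25,0,0,0],
  [-3,2,50,0,0,0],
  [-3,2,70,0,0,0],
  [-3,2,83,0,0,0],
  [-3,2,83,0,0,0],
])

```text
t: 2.2
ee_pos: [529.4, -155.1, 112.7]
eef_rot: [0.665, 0.747, 0.001, -0.007]
ft_force: [-0.2, -0.6, -0.1]
grip_width: 0.1
```

Emit:
jog_arm([
  [0,8,0,0,0,0],
  [0,16,0,0,0,0],
  [0,24,0,0,0,0],
  [0,32,0,0,0,0],
  [0,40,0,0,0,0],
])

```text
t: 2.7
ee_pos: [570.3, -150.4, 112.8]
eef_rot: [0.664, 0.747, 0.001, -0.007]
ft_force: [0.0, 0.1, 0.8]
grip_width: 0.4
```

Run:
```python
from h import *
a=snap("wrist","w3");red(*a);print(st(arm.get_obs()["ee_pos"]))
go(wd(70,-178,114),1.687)
```

```text
red [ 352  205   46   81 2968] ray115 [  61.6 -166.9  115. ] depth [[51.6, -175.9, 124.4], [58.8, -160.6, 129.0], [67.4, -147.2, 130.8]]
[  38.16937113 -177.45985723  112.67557819]
at [ 571.4 -150.4  112.7] t 2.75 shift [-0.6 31.8 -1.5] rot [-0.006 -0.011  0.001] F [ 0.9 -0.8  0.1]
```

Emit:
jog_arm([
  [0,8,0,0,0,0],
  [0,16,0,0,0,0],
  [0,24,0,0,0,0],
  [0,32,0,0,0,0],
  [0,32,0,0,0,0],
])

```text
t: 3.25
ee_pos: [604.3, -146.6, 112.4]
eef_rot: [0.664, 0.748, 0.002, -0.006]
ft_force: [-0.5, -0.0, -0.0]
grip_width: -0.3
```

Emit:
jog_arm([
  [0,-15,0,0,0,0],
  [0,-25,-10,0,0,0],
  [0,-35,-40,0,0,0],
  [0,-35,-80,0,0,0],
  [0,-35,-120,0,0,0],
])

```text
t: 3.75
ee_pos: [569.1, -151.9, 234.5]
eef_rot: [0.664, 0.747, 0.001, -0.006]
ft_force: [0.7, 0.0, 0.1]
grip_width: -0.0
```

Run:
```python
from h import *
a=snap("wrist","w4");red(*a);panel(*a);print(st(arm.get_obs()["ee_pos"]))
go(wd(40,0,280),1.687)
```

```text
red [381 162  23  47 969] ray115 [  95.4 -167.1  115. ] depth [[86.6, -183.6, 117.4], [93.4, -165.4, 122.4], [101.8, -148.4, 124.2]]
panel n 26238 slope 0.911 z at x=0 64.6 ext [[2.1, -117.3, 67.0], [115.7, -22.2, 210.2]]
[  38.54769286 -180.24442135  242.31668761]
at [ 572.1 -153.1  242.3] t 3.8 shift [180.5   1.9 -36.6] rot [ 0.004 -0.006  0.001] F [ 1.5 -0.9  6.3]
```

Pawl is out (knob at x≈95-98). Next I'll go to the middle of the panel, robot side, and ease it down along the arc.

Emit:
jog_arm([
  [40,5,-15,0,0,0],
  [85,10,-15,0,0,0],
  [130,20,-15,0,0,0],
  [180,30,-10,0,0,0],
  [180,30,5,0,0,0],
])

```text
t: 4.3
ee_pos: [581.3, 34.4, 240.9]
eef_rot: [0.662, 0.749, 0.005, 0.0]
ft_force: [-0.5, -1.0, -0.4]
grip_width: 0.2
```

Run:
```python
from h import *
print(st(arm.get_obs()["ee_pos"]))
go(wd(78,0,212),1.687);go(wd(93,0,206),1.687);go(wd(106,0,194),1.687);go(wd(118,0,182),1.687)
```

```text
[ 69.34786351   4.92591    240.87526546]
at [581.3  34.4 240.9] t 4.3 shift [-5.2  8.4 28.9] rot [ 0.008 -0.007  0.008] F [-0.5 -1.  -0.4]
at [581.3  34.4 240.9] t 4.3 shift [-5.3 23.3 35. ] rot [ 0.008 -0.007  0.008] F [-0.5 -1.  -0.4]
at [581.3  34.4 240.9] t 4.3 shift [-5.5 36.2 47.1] rot [ 0.008 -0.007  0.008] F [-0.5 -1.  -0.4]
at [581.3  34.4 240.9] t 4.3 shift [-5.7 48.1 59.2] rot [ 0.008 -0.007  0.008] F [-0.5 -1.  -0.4]
```

Emit:
jog_arm([
  [-5,8,15,0,0,0],
  [-5,10,29,0,0,0],
  [-5,16,32,0,0,0],
  [-5,20,34,0,0,0],
  [-5,23,35,0,0,0],
])

```text
t: 4.8
ee_pos: [605.7, 31.7, 206.3]
eef_rot: [0.662, 0.749, 0.005, 0.0]
ft_force: [-0.3, -0.0, -0.1]
grip_width: 0.0
```

Run:
```python
from h import *
a=snap("wrist","w5");panel(*a);
print(st(arm.get_obs()["ee_pos"]))
for x,z in((106,194),(118,182),(128,168)):go(wd(x,0,z),1.687)
```

```text
panel n 39900 slope 0.91 z at x=0 65.4 ext [[2.1, -62.9, 67.7], [116.1, 118.7, 210.4]]
[ 93.6976465   -0.49030486 206.26064046]
at [606.1  31.8 206.3] t 4.85 shift [ 0.3 12.2 12.4] rot [ 0.009 -0.007  0.007] F [ 1.1 -1.   0.3]
at [606.1  31.8 206.3] t 4.85 shift [ 0.2 24.1 24.5] rot [ 0.009 -0.007  0.007] F [ 1.1 -1.   0.3]
at [606.1  31.8 206.3] t 4.85 shift [ 0.  34.  38.6] rot [ 0.009 -0.007  0.007] F [ 1.1 -1.   0.3]
```

Still just off the face. I'll follow the arc at about 0.4 rad/s.

Emit:
jog_arm([
  [0,5,4,0,0,0],
  [0,9,8,0,0,0],
  [0,12,12,0,0,0],
  [0,17,17,0,0,0],
  [0,21,21,0,0,0],
])

```text
t: 5.35
ee_pos: [628.2, 34.5, 185.8]
eef_rot: [0.662, 0.749, 0.006, 0.001]
ft_force: [-1.3, 0.1, 5.1]
grip_width: 0.1
```

Run:
```python
from h import *
a=snap("wrist","w6");panel(*a);
print(st(arm.get_obs()["ee_pos"]))
for x,z in((118,182),(128,168),(137,153.5)):go(wd(x,0,z),1.687)
```

```text
panel n 50394 slope 0.74 z at x=0 64.0 ext [[2.6, -68.8, 66.0], [139.7, 118.8, 188.4]]
[116.1380588   -0.41034892 184.88516022]
at [628.4  34.5 184.9] t 5.4 shift [0.4 1.8 2.9] rot [ 0.01  -0.006  0.007] F [0.1 0.1 2.6]
at [628.4  34.5 184.9] t 5.4 shift [ 0.2 11.7 17. ] rot [ 0.01  -0.006  0.007] F [0.1 0.1 2.6]
at [628.4  34.5 184.9] t 5.4 shift [ 0.1 20.5 31.6] rot [ 0.01  -0.006  0.007] F [0.1 0.1 2.6]
```

View pics/w6.png

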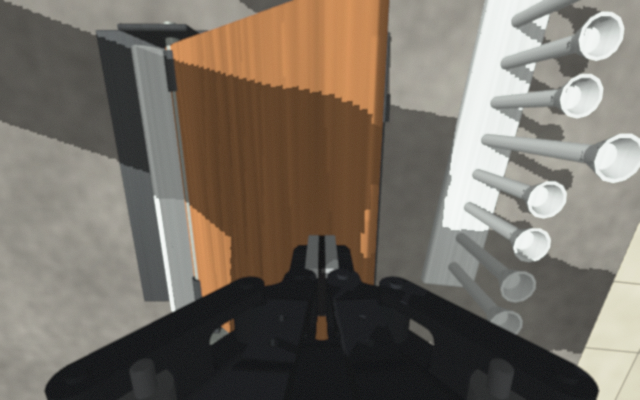

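Slope 0.74, moving with ~5 N; the menorah is well to the right at x>430 px. Continuing.

Emit:
jog_arm([
  [0,4,6,0,0,0],
  [0,8,12,0,0,0],
  [0,12,18,0,0,0],
  [0,16,25,0,0,0],
  [0,20,31,0,0,0],
])

```text
t: 5.9
ee_pos: [649.4, 37.1, 154.1]
eef_rot: [0.662, 0.749, 0.006, 0.002]
ft_force: [0.2, -1.1, 4.8]
grip_width: -0.0
```

Run:
```python
from h import *
a=snap("wrist","w7");panel(*a);
print(st(arm.get_obs()["ee_pos"]))
for x,z in((144.5,138),(147,132)):go(wd(x,0,z),1.687)
```

```text
panel n 66478 slope 0.515 z at x=0 62.6 ext [[2.8, -73.0, 64.1], [163.2, 118.9, 153.7]]
[137.28505245  -0.23821277 152.81890236]
at [649.3  37.1 152.8] t 5.95 shift [ 0.1  7.1 14.9] rot [ 0.011 -0.006  0.007] F [1.7 0.4 2.7]
at [649.3  37.1 152.8] t 5.95 shift [ 0.   9.5 20.9] rot [ 0.011 -0.006  0.007] F [1.7 0.4 2.7]
```

Emit:
jog_arm([
  [0,2,5,0,0,0],
  [0,5,10,0,0,0],
  [0,7,15,0,0,0],
  [0,9,20,0,0,0],
  [0,9,20,0,0,0],
])

```text
t: 6.45
ee_pos: [658.2, 38.4, 131.7]
eef_rot: [0.662, 0.749, 0.006, 0.001]
ft_force: [-0.3, -0.6, 0.6]
grip_width: -0.2
```

Emit:
jog_arm([
  [0,-2,-15,0,0,0],
  [0,-2,-40,0,0,0],
  [-20,0,-75,0,0,0],
  [-60,0,-100,0,0,0],
  [-100,0,-100,0,0,0],
])

```text
t: 6.95
ee_pos: [671.1, -61.9, 237.0]
eef_rot: [0.662, 0.75, 0.007, 0.004]
ft_force: [0.6, -0.5, 0.7]
grip_width: 0.1
```

Run:
```python
from h import *
a=snap("wrist","w8");panel(*a);red(*a)
print(st(arm.get_obs()["ee_pos"]))
go(wd(136,-178,220),1.687);go(wd(136,-178,114),1.687)
```

```text
panel n 39015 slope 0.37 z at x=0 61.8 ext [[2.6, -114.9, 62.7], [174.2, 57.5, 128.8]]
red [254 243  20  43 674] ray115 [  95.8 -167.1  115. ] depth [[89.1, -181.5, 118.6], [97.8, -163.0, 122.3], [104.0, -147.2, 124.3]]
[ 146.66495945 -108.20347905  234.37058891]
at [671.1 -69.  234.4] t 7.0 shift [-69.8 -11.   14.2] rot [ 0.014 -0.001  0.002] F [ 1.  -3.1 -0.1]
at [671.1 -69.  234.4] t 7.0 shift [-69.9 -12.5 120.1] rot [ 0.014 -0.001  0.002] F [ 1.  -3.1 -0.1]
```

Panel at 0.37, between the 15° and 30° notches, with the pawl still out. Next I'll flip the pawl in from the +x side.

Emit:
jog_arm([
  [-35,-6,5,0,0,0],
  [-70,-11,15,0,0,0],
  [-70,-12,50,0,0,0],
  [-70,-12,90,0,0,0],
  [-70,-12,120,0,0,0],
])

```text
t: 7.5
ee_pos: [667.6, -139.7, 112.2]
eef_rot: [0.664, 0.747, 0.005, 0.003]
ft_force: [-0.8, 0.0, -0.6]
grip_width: -0.2
```

Emit:
jog_arm([
  [0,-8,0,0,0,0],
  [0,-16,0,0,0,0],
  [0,-24,0,0,0,0],
  [0,-32,0,0,0,0],
  [0,-40,0,0,0,0],
])

```text
t: 8.0
ee_pos: [628.1, -144.8, 113.9]
eef_rot: [0.664, 0.747, 0.005, 0.004]
ft_force: [0.6, -0.3, -0.2]
grip_width: 0.2
```

Run:
```python
from h import *
a=snap("wrist","w9");red(*a)
print(st(arm.get_obs()["ee_pos"]))
go(wd(72,-178,114),1.687)
```

```text
red [ 247  202   45   84 2999] ray115 [  69.8 -167.6  115. ] depth [[63.9, -177.7, 124.1], [72.3, -161.5, 128.5], [79.4, -147.2, 130.1]]
[  93.57531058 -178.22562562  113.35653861]
at [ 626.5 -144.7  113.4] t 8.05 shift [  0.2 -21.6  -0.9] rot [ 0.012 -0.001  0.001] F [-2.1  0.5 -1. ]
```

Emit:
jog_arm([
  [0,-6,0,0,0,0],
  [0,-12,0,0,0,0],
  [0,-18,0,0,0,0],
  [0,-24,0,0,0,0],
  [0,-24,0,0,0,0],
])

```text
t: 8.55
ee_pos: [601.8, -147.5, 113.0]
eef_rot: [0.665, 0.747, 0.005, 0.003]
ft_force: [0.5, 0.0, -0.1]
grip_width: -0.0
```

Emit:
jog_arm([
  [0,15,0,0,0,0],
  [0,30,-10,0,0,0],
  [0,40,-40,0,0,0],
  [0,50,-80,0,0,0],
  [0,60,-110,0,0,0],
])

```text
t: 9.05
ee_pos: [660.9, -140.8, 225.6]
eef_rot: [0.665, 0.747, 0.005, 0.004]
ft_force: [0.5, -1.0, 0.3]
grip_width: -0.0
```

Run:
```python
from h import *
a=snap("wrist","w10");red(*a);panel(*a)
print(st(arm.get_obs()["ee_pos"]))
go(wd(150,0,200),1.687);go(wd(150,0,135),1.687)
```

```text
red [ 195  163   27   50 1085] ray115 [  34.9 -168.2  115. ] depth [[30.9, -183.6, 121.7], [39.6, -165.5, 126.4], [45.7, -148.6, 128.2]]
panel n 25942 slope 0.37 z at x=0 61.7 ext [[3.2, -117.0, 62.8], [173.8, -20.9, 128.8]]
[ 131.21685068 -179.22842255  231.14418145]
at [ 664.  -141.3  231.1] t 9.1 shift [179.3  18.4  31.1] rot [0.02  0.002 0.001] F [ 2.1 -1.2  4. ]
at [ 664.  -141.3  231.1] t 9.1 shift [179.4  17.   96.1] rot [0.02  0.002 0.001] F [ 2.1 -1.2  4. ]
```

Pawl is in, riding on the tooth back. Now I'll press the panel down onto the notch.

Emit:
jog_arm([
  [45,5,0,0,0,0],
  [90,10,5,0,0,0],
  [135,14,25,0,0,0],
  [179,17,60,0,0,0],
  [179,17,90,0,0,0],
])

```text
t: 9.6
ee_pos: [662.0, 43.3, 141.1]
eef_rot: [0.662, 0.749, 0.008, 0.008]
ft_force: [-0.0, -0.5, -0.1]
grip_width: -0.2
```

Run:
```python
from h import *
print(st(arm.get_obs()["ee_pos"]))
go(wd(151,0,131),1.687);go(wd(152,0,113),1.687)
```

```text
[150.5925579    4.37101319 141.05203356]
at [662.   43.3 141.1] t 9.6 shift [-4.4  0.1 10.1] rot [0.023 0.001 0.006] F [-0.  -0.5 -0.1]
at [662.   43.3 141.1] t 9.6 shift [-4.3  0.7 28.1] rot [0.023 0.001 0.006] F [-0.  -0.5 -0.1]
```

Emit:
jog_arm([
  [-4,0,6,0,0,0],
  [-4,0,11,0,0,0],
  [-4,0,15,0,0,0],
  [-4,0,18,0,0,0],
  [-4,0,21,0,0,0],
])

```text
t: 10.1
ee_pos: [664.8, 38.5, 121.9]
eef_rot: [0.663, 0.749, 0.01, 0.01]
ft_force: [1.0, 1.9, 3.8]
grip_width: -0.0
```

Emit:
jog_arm([
  [0,0,2,0,0,0],
  [0,0,4,0,0,0],
  [0,0,5,0,0,0],
  [0,0,6,0,0,0],
  [0,0,6,0,0,0],
])

```text
t: 10.6
ee_pos: [665.5, 38.0, 116.1]
eef_rot: [0.663, 0.748, 0.01, 0.01]
ft_force: [1.5, 0.5, 3.9]
grip_width: -0.1
```

Run:
```python
from h import *
a=snap("wrist","w11");panel(*a)
print(st(arm.get_obs()["ee_pos"]),arm.get_obs()["ft_force"])
```

```text
panel n 89582 slope 0.271 z at x=0 61.5 ext [[2.5, -66.6, 62.0], [178.3, 118.2, 111.0]]
[153.34622644  -1.16569801 116.04145256] [ 1.91869692 -0.69330035  3.08395948]
```

Emit:
jog_arm([
  [0,0,1,0,0,0],
  [0,0,2,0,0,0],
  [0,0,3,0,0,0],
  [0,0,3,0,0,0],
  [0,0,3,0,0,0],
])

```text
t: 11.15
ee_pos: [665.5, 38.0, 113.1]
eef_rot: [0.663, 0.749, 0.01, 0.01]
ft_force: [1.2, -0.4, 4.7]
grip_width: -0.1
```

Emit:
jog_arm([
  [0,0,0.5,0,0,0],
  [0,0,1,0,0,0],
  [0,0,1.5,0,0,0],
  [0,0,2,0,0,0],
  [0,0,2,0,0,0],
])

```text
t: 11.65
ee_pos: [665.9, 38.0, 111.6]
eef_rot: [0.663, 0.749, 0.01, 0.011]
ft_force: [0.9, 0.9, 6.8]
grip_width: 0.4
```

Run:
```python
from h import *
a=snap("wrist","w12");panel(*a)
print(st(arm.get_obs()["ee_pos"]),arm.get_obs()["ft_force"])
```

```text
panel n 92540 slope 0.245 z at x=0 61.4 ext [[2.3, -65.3, 61.9], [179.3, 117.9, 106.3]]
[153.81599949  -1.24768356 111.60802108] [1.66752966 0.39464315 6.31725059]
```

Emit:
jog_arm([
  [0,0,1,0,0,0],
  [0,0,1.5,0,0,0],
  [0,0,1.5,0,0,0],
  [0,0,1.5,0,0,0],
  [0,0,1.5,0,0,0],
])

```text
t: 12.2
ee_pos: [666.1, 38.1, 110.8]
eef_rot: [0.663, 0.749, 0.01, 0.011]
ft_force: [0.9, 0.8, 6.7]
grip_width: 0.2
```

Run:
```python
from h import *
a=snap("wrist","w13");panel(*a);b=snap("top","t13");red(*b);panel(*b)
print(st(arm.get_obs()["ee_pos"]),arm.get_obs()["ft_force"])
```

```text
panel n 93065 slope 0.241 z at x=0 61.4 ext [[2.4, -65.2, 61.8], [179.5, 117.9, 105.5]]
red [480 230   7  36 117] ray115 [-206.7 -570.4  115. ] depth [[-267.7, -602.1, 37.1], [-206.8, -588.0, 53.1], [-165.1, -583.2, 60.6]]
red [486 270  28   5  79] ray115 [-307.  -596.8  115. ] depth [[-319.9, -659.8, 47.2], [-314.4, -610.2, 55.2], [-303.5, -584.3, 62.0]]
panel n 1054 slope 0.21 z at x=0 67.1 ext [[6.1, -116.0, 68.0], [179.5, 119.9, 109.1]]
[154.04529508  -1.26711107 110.86407608] [0.69544174 0.08031806 8.56334644]
```

Force is rising (8.5 N) but the slope reads 0.24. I'll back off and check the pawl knob and slope from a clear view.

Emit:
jog_arm([
  [0,0,-15,0,0,0],
  [0,-5,-50,0,0,0],
  [-40,-15,-90,0,0,0],
  [-80,-30,-120,0,0,0],
  [-120,-50,-130,0,0,0],
])

```text
t: 12.8
ee_pos: [628.5, -83.2, 240.2]
eef_rot: [0.662, 0.749, 0.01, 0.011]
ft_force: [0.5, -0.6, -0.0]
grip_width: 0.2
```

Run:
```python
from h import *
a=snap("wrist","w14");panel(*a);red(*a)
print(st(arm.get_obs()["ee_pos"]),arm.get_obs()["ft_force"])
```

```text
panel n 36839 slope 0.241 z at x=0 61.3 ext [[2.6, -115.6, 61.8], [179.5, 43.7, 105.5]]
red [227 225  22  44 753] ray115 [  28.3 -169.   115. ] depth [[23.0, -182.6, 120.4], [31.0, -164.9, 124.5], [37.5, -147.7, 126.1]]
[  99.905787   -124.74527852  241.72699957] [-0.51194245 -3.49754892  0.77691403]
```

View pics/w14.png

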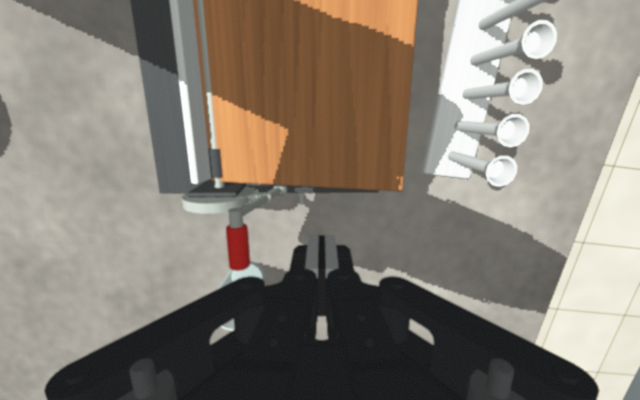

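The knob has dropped from x≈38 to ≈30, so the pawl is seated. The view shows the knob at (238,247) and the menorah untouched. The slope reads 0.24, so I'll press more firmly to confirm that it holds.

Run:
```python
from h import *
go(wd(154,0,118),1.687)
```

```text
at [626.6 -90.9 241.7] t 12.85 shift [125.8  50.4 124.2] rot [0.03  0.008 0.   ] F [-0.5 -3.5  0.8]
```

Emit:
jog_arm([
  [40,15,10,0.01,0,0],
  [80,30,30,0.02,0,0],
  [126,50,75,0.03,0,0],
  [126,50,115,0.03,0,0],
  [126,50,124,0.03,0,0],
])

```text
t: 13.35
ee_pos: [660.7, 41.9, 110.9]
eef_rot: [0.664, 0.748, -0.007, -0.002]
ft_force: [-1.7, -1.1, -0.4]
grip_width: -0.1
```

Emit:
jog_arm([
  [0,0,3,0,0,0],
  [0,0,5,0,0,0],
  [0,0,7,0,0,0],
  [0,0,8,0,0,0],
  [0,0,8,0,0,0],
])

```text
t: 13.85
ee_pos: [661.5, 41.5, 107.0]
eef_rot: [0.664, 0.748, -0.005, -0.001]
ft_force: [-1.9, 4.0, 10.1]
grip_width: -0.1
```

Run:
```python
from h import *
a=snap("wrist","w15");panel(*a)
print(st(arm.get_obs()["ee_pos"]),arm.get_obs()["ft_force"])
```

```text
panel n 90619 slope 0.224 z at x=0 61.3 ext [[2.4, -59.6, 61.8], [180.1, 119.3, 102.4]]
[149.88999168   2.73483822 107.01916334] [-2.85758726  3.37892668 10.46799734]
```

Emit:
jog_arm([
  [0,0,-5,0,0,0],
  [0,0,-12,0,0,0],
  [0,0,-12,0,0,0],
  [0,0,-12,0,0,0],
  [0,0,-12,0,0,0],
])

```text
t: 14.4
ee_pos: [661.3, 41.3, 118.6]
eef_rot: [0.664, 0.748, -0.005, -0.001]
ft_force: [0.5, -0.3, -0.0]
grip_width: -0.2
```

Run:
```python
from h import *
a=snap("wrist","w16");panel(*a)
print(st(arm.get_obs()["ee_pos"]),arm.get_obs()["ft_force"])
```

```text
panel n 82657 slope 0.234 z at x=0 61.4 ext [[2.5, -65.7, 61.8], [180.0, 119.9, 104.2]]
[149.56413788   2.68420916 118.41982375] [-0.19075895  0.10093528  0.42924342]
```

It springs back when released (0.224 → 0.234), so the pawl is elastically holding it. To know the true slope, I'll check the depth tilt bias against the sill plane, which is known to be level.

Run:
```python
from h import *
for f in("w1","w8","w14","w16","top0","t13"):
    z=np.load(f+".npz");im,d,K,P=[z[k] for k in("im","d","K","P")]
    p=st(pts(d,K,P));h=cv2.cvtColor(im,cv2.COLOR_RGB2HSV)
    m=(d>0)&(abs(p[...,2])<12)&(h[...,1]<45)&(abs(p[...,0]-60)<260)&(abs(p[...,1])<350)
    q=p[m];A=np.c_[q[:,:2],np.ones(len(q))];c=np.linalg.lstsq(A,q[:,2],rcond=None)[0]
    for _ in range(3):
        k=abs(A@c-q[:,2])<3;q,A=q[k],A[k];c=np.linalg.lstsq(A,q[:,2],rcond=None)[0]
    m2=np.array(c);print(f,"sill tilt x,y",c[:2].round(4),"z0",c[2].round(1),len(q),"x-range",np.percentile(q[:,0],[2,98]).round())
```

```text
w1 sill tilt x,y [-0.      0.0016] z0 1.1 45195 x-range [-193.  311.]
w8 sill tilt x,y [0.0001 0.0002] z0 0.7 55894 x-range [-196.  310.]
w14 sill tilt x,y [0.0001 0.001 ] z0 0.9 53062 x-range [-196.  312.]
w16 sill tilt x,y [ 0.0008 -0.0006] z0 0.7 31063 x-range [-181.  261.]
top0 sill tilt x,y [0.0008 0.0007] z0 2.1 9513 x-range [-193.  308.]
t13 sill tilt x,y [0.0003 0.0004] z0 1.9 8073 x-range [-190.  309.]
```

Emit:
jog_arm([
  [0,-5,-40,0,0,0],
  [-40,-20,-80,0,0,0],
  [-80,-50,-110,0,0,0],
  [-115,-90,-120,0,0,0],
  [-115,-110,-120,0,0,0],
])

```text
t: 14.95
ee_pos: [566.7, -87.8, 241.5]
eef_rot: [0.665, 0.747, -0.005, 0.0]
ft_force: [-0.2, 0.5, 0.5]
grip_width: -0.2
```

Run:
```python
from h import *
a=snap("wrist","w17");panel(*a);red(*a)
print(st(arm.get_obs()["ee_pos"]))
im=a[0];r=st(pts(*a[1:]));v,u=np.argwhere((abs(r[...,0]-60)<2)&(abs(r[...,1]+140)<15)).mean(0).astype(int)
print(u,v)
c=im[max(0,v-75):v+75,max(0,u-100):u+100];cv2.imwrite("pics/c17.png",cv2.resize(c,(800,600),interpolation=cv2.INTER_CUBIC)[:,:,::-1])
```

```text
panel n 38706 slope 0.233 z at x=0 61.3 ext [[2.6, -115.7, 61.8], [179.6, 47.0, 104.2]]
red [301 227  18  18 153] ray115 [  25.9 -155.   115. ] depth [[20.8, -159.9, 120.4], [24.7, -149.8, 123.7], [35.4, -147.0, 125.5]]
[  35.59317285 -114.81886061  241.78571641]
338 192
```

View pics/c17.png

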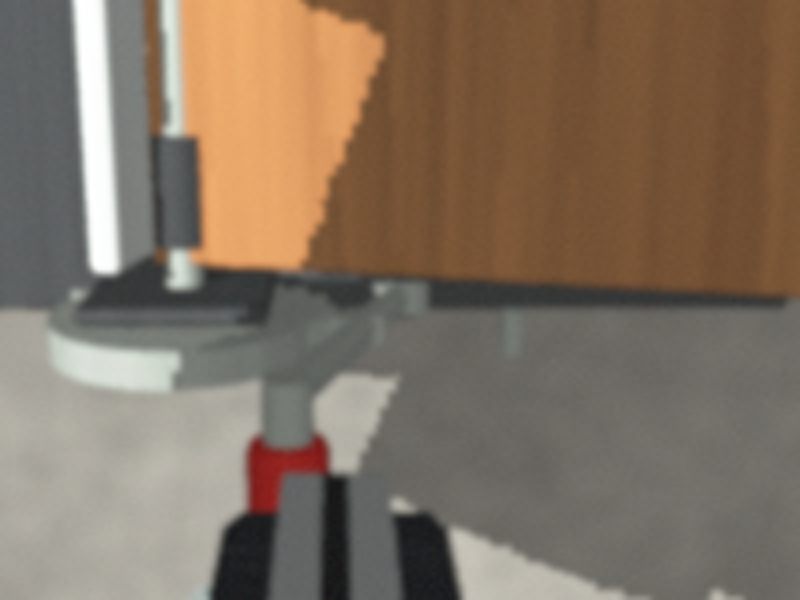

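Force against slope fits a springy pawl stop at about 0.26 with 4.3 N friction, so the pawl is holding. Friction has trapped about 0.025 rad of compression from my firm press. I can ease that by pushing the page ledge lightly towards the robot, which turns the panel up and is self-limiting. First I'll locate the ledge.

Run:
```python
from h import *
z=np.load("w17.npz");im,d,K,P=[z[k] for k in("im","d","K","P")]
p=st(pts(d,K,P));m=(d>0)&(abs(p[...,1]+30)<60)&(p[...,0]>-40)&(p[...,0]<25)&(p[...,2]>40)
q=p[m]
for a in range(-30,25,3):
    k=q[(q[:,0]>=a)&(q[:,0]<a+3)]
    if len(k): print(a,len(k),np.percentile(k[:,2],[5,50,95]).round(1))
go(wd(30,-20,130),1.687);go(wd(24,-20,89),1.687)
```

```text
-24 263 [77.  78.4 79.7]
-21 414 [78.1 79.2 80.5]
-18 531 [76.  79.  80.6]
-15 720 [63.9 70.  76.1]
-12 483 [56.8 59.5 63.7]
-9 366 [58.2 59.5 61.2]
-6 358 [59.5 61.1 63.7]
-3 398 [60.3 61.6 63.8]
0 377 [60.5 61.7 63.3]
3 380 [61.1 62.4 63.7]
6 384 [61.9 63.1 64.3]
9 389 [62.5 63.8 65. ]
12 384 [63.1 64.5 65.9]
15 387 [64.  65.2 66.5]
18 400 [64.5 65.9 67.3]
21 402 [65.3 66.7 68. ]
24 137 [65.9 67.1 68.3]
at [561.6 -88.4 241.8] t 15.0 shift [ 95.5  -4.4 111.2] rot [-0.012  0.007 -0.002] F [-6.5 -0.3 -1.4]
at [561.6 -88.4 241.8] t 15.0 shift [ 95.8  -9.9 152.3] rot [-0.012  0.007 -0.002] F [-6.5 -0.3 -1.4]
```

Emit:
jog_arm([
  [45,-12,20,0,0,0],
  [90,-26,50,0,0,0],
  [96,-28,95,0,0,0],
  [96,-28,130,0,0,0],
  [96,-28,150,0,0,0],
])

```text
t: 15.5
ee_pos: [518.4, 3.8, 88.3]
eef_rot: [0.665, 0.747, -0.008, -0.004]
ft_force: [0.4, -0.0, 0.1]
grip_width: -0.4
```

Run:
```python
from h import *
print(st(arm.get_obs()["ee_pos"]));go(wd(5,-20,82),1.687);go(wd(-3,-20,82),1.687)
```

```text
[  3.41627121 -18.20241825  88.27690471]
at [518.4   3.8  88.3] t 15.5 shift [-1.8  1.7  6.3] rot [-0.017  0.005 -0.   ] F [ 0.4 -0.   0.1]
at [518.4   3.8  88.3] t 15.5 shift [-1.8 -6.3  6.4] rot [-0.017  0.005 -0.   ] F [ 0.4 -0.   0.1]
```

Emit:
jog_arm([
  [0,0,3,0,0,0],
  [0,0,6,0,0,0],
  [0,-2,6,0,0,0],
  [0,-4,6,0,0,0],
  [0,-6,6,0,0,0],
])

```text
t: 16.0
ee_pos: [513.2, 2.8, 83.5]
eef_rot: [0.665, 0.747, -0.008, -0.003]
ft_force: [0.5, 0.1, 0.0]
grip_width: 0.4
```

Emit:
jog_arm([
  [0,-1,0,0,0,0],
  [0,-2,0,0,0,0],
  [0,-3,0,0,0,0],
  [0,-4,0,0,0,0],
  [0,-4,0,0,0,0],
])

```text
t: 16.5
ee_pos: [509.5, 2.3, 83.9]
eef_rot: [0.665, 0.747, -0.007, -0.002]
ft_force: [0.3, 0.1, 2.0]
grip_width: 0.0
```

Emit:
jog_arm([
  [0,-1,0,0,0,0],
  [0,-2,0,0,0,0],
  [0,-3,0,0,0,0],
  [0,-3,0,0,0,0],
  [0,-3,0,0,0,0],
])

```text
t: 17.0
ee_pos: [507.3, 2.0, 84.0]
eef_rot: [0.665, 0.747, -0.007, -0.002]
ft_force: [4.6, 1.7, -1.5]
grip_width: 0.2
```

Run:
```python
from h import *
a=snap("wrist","w18");panel(*a)
print(st(arm.get_obs()["ee_pos"]),arm.get_obs()["ft_force"])
```

```text
panel n 95650 slope 0.234 z at x=0 61.4 ext [[1.9, -77.0, 61.7], [142.5, 93.2, 95.4]]
[ -7.80302331 -18.74672804  84.05441972] [ 4.22336035  0.81759887 -1.83868438]
```

Contact (4.6 N). I'll increase gently.

Emit:
jog_arm([
  [0,-1.5,0,0,0,0],
  [0,-3,0,0,0,0],
  [0,-4.5,0,0,0,0],
  [0,-6,0,0,0,0],
  [0,-6,0,0,0,0],
])

```text
t: 17.55
ee_pos: [506.6, 1.4, 85.3]
eef_rot: [0.665, 0.747, -0.003, 0.002]
ft_force: [13.7, 2.3, -7.1]
grip_width: -0.1
```

Run:
```python
from h import *
a=snap("wrist","w19");panel(*a)
print(st(arm.get_obs()["ee_pos"]),arm.get_obs()["ft_force"])
```

```text
panel n 95330 slope 0.235 z at x=0 61.4 ext [[1.9, -79.6, 61.7], [144.3, 93.3, 96.0]]
[ -8.605551   -19.19257926  85.27063583] [14.55699513  3.57865224 -7.04249599]
```

Emit:
jog_arm([
  [0,-6,2,0,0,0],
  [0,-8,4,0,0,0],
  [0,-10,5,0,0,0],
  [0,-11,5,0,0,0],
  [0,-11,5,0,0,0],
])

```text
t: 18.1
ee_pos: [506.0, 1.2, 84.9]
eef_rot: [0.664, 0.748, 0.005, 0.008]
ft_force: [19.0, 9.0, 5.6]
grip_width: -0.1
```

Run:
```python
from h import *
a=snap("wrist","w20");panel(*a)
print(st(arm.get_obs()["ee_pos"]),arm.get_obs()["ft_force"])
```

```text
panel n 94959 slope 0.242 z at x=0 61.4 ext [[1.8, -81.2, 61.7], [145.4, 93.4, 97.4]]
[ -9.19777239 -19.3465465   84.90162757] [18.6833306   9.67818195  6.21807742]
```

Emit:
jog_arm([
  [0,-12,6,0,0,0],
  [0,-14,7,0,0,0],
  [0,-16,8,0,0,0],
  [0,-17,9,0,0,0],
  [0,-17,9,0,0,0],
])

```text
t: 18.65
ee_pos: [505.5, 0.8, 84.4]
eef_rot: [0.663, 0.748, 0.018, 0.019]
ft_force: [22.4, 13.7, 23.1]
grip_width: 0.1
```

Run:
```python
from h import *
a=snap("wrist","w21");panel(*a)
print(st(arm.get_obs()["ee_pos"]),arm.get_obs()["ft_force"])
```

```text
panel n 94727 slope 0.249 z at x=0 61.4 ext [[1.8, -84.4, 61.8], [148.6, 93.8, 99.3]]
[ -9.74344929 -19.70676394  84.48062227] [22.73264058 13.65670353 22.45629063]
```

0.249 now, still on the pawl's spring. I'll release cleanly and withdraw.

Emit:
jog_arm([
  [0,3,-1,0,0,0],
  [0,6,-8,0,0,0],
  [0,6,-40,0,0,0],
  [0,6,-80,0,0,0],
  [0,6,-120,0,0,0],
])

```text
t: 19.2
ee_pos: [501.7, 1.3, 204.0]
eef_rot: [0.663, 0.748, 0.016, 0.016]
ft_force: [0.7, 0.2, 0.2]
grip_width: 0.2
```

Emit:
jog_arm([
  [-20,-40,-40,0,0,0],
  [-40,-80,-60,0,0,0],
  [-60,-110,-70,0,0,0],
  [-80,-130,-70,0,0,0],
  [-80,-130,-70,0,0,0],
])

```text
t: 19.7
ee_pos: [375.3, -94.9, 267.7]
eef_rot: [0.665, 0.747, 0.014, 0.014]
ft_force: [-0.3, 1.0, -0.2]
grip_width: 0.3
```

Run:
```python
from h import *
a=snap("wrist","w22");panel(*a);red(*a)
b=snap("top","t22");panel(*b);snap("scene","s22")
for n,x in(("top0","t22"),):
    A,B=np.load(n+".npz")["im"],np.load(x+".npz")["im"]
print(st(arm.get_obs()["ee_pos"]),arm.get_obs()["ft_force"])
cv2.imwrite("pics/f.png",np.hstack([cv2.resize(A[100:260,130:490],(400,300)),cv2.resize(B[100:260,130:490],(400,300))])[:,:,::-1])
```

```text
panel n 36052 slope 0.249 z at x=0 61.4 ext [[2.0, -115.6, 61.7], [174.6, 73.3, 105.9]]
red [473 228  24  40 684] ray115 [  29.9 -169.3  115. ] depth [[19.4, -183.7, 116.3], [23.8, -165.4, 123.9], [32.6, -148.1, 126.3]]
panel n 3349 slope 0.247 z at x=0 62.7 ext [[2.7, -115.9, 60.0], [179.0, 118.6, 111.6]]
[-147.18722877  -98.50055878  267.4295726 ] [-0.01072891  0.2961252   0.78382286]
```

View pics/f.png

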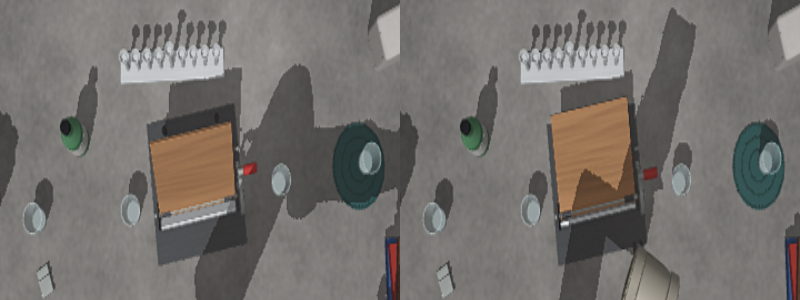

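The before/after view shows the menorah, cups, trivet, bottle and lighter unmoved, the panel low and the knob on the hinge side (pawl in). The robot is clear, so I'm handing in.

```bash
python3 -c "
from cell import arm
print(arm.hand_in(), arm.get_obs()['t'])"
```

```text
the job is handed in; nothing more can be done
the job is handed in; nothing more can be done
```

The panel now rests on the pawl in its lowest notch, and I handed the job in at about 20 s of robot time. I flipped the pawl out, eased the panel from 0.91 to 0.37 rad at about 5 N, flipped the pawl back in and pressed the panel down onto the notch.

- **Slope:** my last checks read 0.249 rad from the wrist camera and 0.247 rad from the top camera. That is slightly below the nominal 0.26.
- **Why it reads low:** my roughly 10 N press compressed the springy pawl stop to 0.224, and it sat at 0.234 once released. I eased some of that out by pushing the page ledge back towards the robot (about 35 N at the wrist), so a small preload remains on the pawl. That the pawl is seated is my inference from the force readings and the knob position; I had no direct view of the nose in the notch.
- **Pawl:** the knob was at about 30 mm along the stand by the ray measurement, which means fully in. The knob's depth reading gave about 24 mm instead.
- **Bystanders:** by eye in the before/after top view, the menorah, cups, trivet, bottle and lighter had not moved. The robot was touching nothing.

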